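Load a tube rack past the sprung pawl of a loading lane

TASK

Load the blue tube rack, with its two tubes, into the loading lane: set it down flat in the open front part of the lane, clear of the orange pawl, then slide it gently along the lane until the sprung pawl clicks in behind the rack's leading end plate, and let go so that the pawl holds it against the spring bumper. Feel for the bumper and stop soon after the click: do not ram the bumper in. Spill no tube and leave the timer and the two bottles where they are.

Things in the scene. Friction and masses are not known exactly. Their poses are not given: they have to be found in the camera images.
- rack_mid (a point): Centre, half-way up, of the blue six-place tube rack, 34 x 142 x 64 mm (own x, y, z; z up), about 0.16 kg. Base and solid end plates 34 mm wide, 5 mm thick, both ends alike; between them long rails 26 mm wide over the outside, 27 to 33 and 55 to 61 mm above the underside. Grasp across the rails, from above, near mid-length. The tubes in it stand 81 mm above its underside.
- tube_green_mid (a point): Centre of the green-capped sample tube, 15 mm wide, 76 mm tall, that stands loose in the rack's place at own y = +30 mm; z is its axis.
- tube_yellow_mid (a point): Centre of the yellow-capped sample tube, same size, loose in the rack's place at own y = -51 mm; z is its axis.
- lane_start (a point): Point on the floor (4 mm above the counter) and centre line of the fixed white-walled lane. Set the rack down with its centre above it (then 32 mm above) and its length along the lane; its leading end is then at least 15 mm short of the pawl. x is the loading direction, away from the robot; y left; z up. Channel 38 mm wide, open on top, walls 10 mm and flared lips 17 mm above its floor.
- lane: The fixed loading lane, 285 x 56 mm; origin under it, 65 mm along x from lane_start; same axes. A grey gate is clamped on its far half anywhere within 40 mm, its place not reported; it carries the pawl (left side) and the bumper. The rack latches when its centre is 48 to 88 mm past lane_start, depending on the gate. Gate parts beside the rack are under 33 mm high, the bumper housing 52 mm.
- pawl (a joint): Orange sprung pawl on an upright pivot, on the left side of the lane: 0 rad = swung into the lane (rest), about 0.25 rad while the rack's leading end plate pushes it aside, back to 0 with a click once the plate is past; it then stands behind the plate and blocks its return. Passing it takes some 3 to 6 N of push.
- bumper (a joint): Spring bumper at the lane's end, black face 19 mm across, 32 mm above the lane floor: 0 m = fully out, growing as it is pushed in. 2.4 N at first, 1.2 N more per mm; the pawl clicks at 4 to 6 mm (7 to 10 N, in all some 10 to 15 N with friction) and the latched rack holds it about 4 mm in. Never push it in beyond 13 mm (18 N).
- timer: White bench timer with three keys, 58 x 62 x 20 mm, lying between rack and lane; origin at the centre of its underside. To be left alone.
- dropper: Small amber-coloured dropper bottle with black bulb, 30 mm wide, 91 mm tall; origin at the centre of its underside. To be left alone.
- buffer_bottle: White reagent bottle with green cap, 50 mm wide, 118 mm tall; origin at the centre of its underside. To be left alone.
Things that resemble listed ones, but are neither listed nor needed, are in the scene too. Leave any red look-alike of the part that bears pawl alone.

How it is judged:
By the outcome, as a careful person would: the job done as asked, in the order asked, and still so for the second after the job is handed in, with the robot touching nothing.
It also fails if it takes over 67 s, if anything falls off the work surface, if the arm or the gripper's body presses on something with over 40 N, if the wrist force passes 120 N, or if a joint passes its speed limit or range.

ROBOT

A 6-joint arm with a two-finger parallel gripper is mounted at the origin on a cart in front of the work surface, level with it; the furniture and walls round the work are solid. World frame = base frame: x ahead of the robot, y to its left, z up, the work surface at z = 0. Lengths are in m, angles in rad, forces in N, time in s.
With the tool pointing down it reaches from about 0.425 to 0.95 m from the base axis. Payload 3.5 kg.
Tool frame: the origin (TCP) lies midway between the tips of the shut fingers; the grasp point (between the pads) lies 19 mm behind it; z points along the fingers, x is the direction in which the jaws open and shut, and the axes are right-handed (so a half turn about z gives the same grasp; the last joint's range is limited). The gripper opens to 85 mm and grips with 20 to 120 N. Pads are 22 mm wide; open, the fingers measure 114 mm over their backs; the gripper's body (76 mm by 85 mm) begins 54 mm behind the grasp point. The pads swing forward as they close: fully open they stand 13 mm farther back than shut.
Start: joints at [-1.4, 0.286, 1.577, -0, 1.279, -0.15], TCP at [0.213, -0.641, 0.231] pointing down, gripper open.
Joint ranges: [-2.77, 2.77], [-0.9, 2.22], [0.21, 2.48], [-1.53, 4.67], [0.24, 2.81], [-2.84, 2.84]. Speed limits (rad/s): [2.79, 2.79, 3.14, 3.14, 3.14, 3.14].

INTERFACE

Orientations are given as a unit quaternion [x, y, z, w].
In Python, from plant import readout, optics, ctrl gives the robot as it stands. The module is installed in compiled form; this text tells all that it offers.
- The arm moves only by the shell command python3 -m crank 'ROWS' [OPENING] [FORCE]. ROWS is text: rows parted by semicolons, each of 6 numbers parted by spaces: the shift along the tool's x, y, z in mm, then the turn, a rotation vector about the tool's x, y, z in rad. In form: dx dy dz ax ay az; .... A call has 1 to 5 rows; each row shifts and turns the commanded pose from where the row before left it, along the tool's axes as they then stand; what a row does not reach is not made up. A row lasts 1/8 s, in which the tool goes at most 62.5 mm and 10.7 degrees, less where a joint would pass 70% of its speed; a pose out of reach is approached as far as the arm can. A call is refused whole if a number of a shift passes 62.5 or a number of a turn 0.188, either way. A call with a gripper value outside its range is refused whole. OPENING is the opening, from -1 (shut) to 1 (fully open), set as the call begins (- or left out, the last holds). The fingers move at their own pace and stop on an object; FORCE is the grip in N (left out, the last holds). Time passes only in rows, so rows that do not move let the fingers close. It gives the time, the measured TCP pose, the force and the opening at its end, in the units of the state.
- readout.get_state(): the state, without advancing time (a new reading comes with each control period).
- optics.read_camera(name): name is "side" or "top" or "wrist"; returns the picture (420x560x3 uint8, red, green, blue); there is no depth.
- optics.calibration(name): a dict with "mtx" (3x3 intrinsics, pixels), "rvec" (rotation vector, rad) and "tvec" (3), from world to camera coordinates, as OpenCV has them; the wrist camera has in their place "tool_from_camera" (4x4, takes a point from camera to tool coordinates, whose origin is the TCP and whose axes are the tool frame's). Camera axes: x right, y down, z forward; pixel columns grow to the right and rows downward; lengths in m; the calibration is good to about 2 mm. A picture is of the moment at which its call begins: read the wrist's pose just before it. calibration takes no time and is no camera call.
- ctrl.sign_off(): hands the job in, once; it reports no verdict.
Trained networks look in the newest picture that a camera, given by its name, has taken for a name from the list of things; names that differ only in an ending like _2 or _b are one class to them, and where a whole thing is asked for, a point or a joint stands for the part that bears it (a point fixed in the world has none). Each returns a list of dicts, best first, with "p" (0 to 1); they miss things now and then, are a little off and sometimes report something else, mostly with a low value. They report only what shows in the picture. A call takes as long as a camera call. They do not tell look-alikes from the thing itself.
- optics.recognise(camera, thing): "xy" ([column, row] as shares, 0 to 1, of the picture: columns of its width, rows of its height, amid what is visible of it).
The state is a dict: "time": time; "qpos": joint angles; "dq": joint speeds; "joint_efforts": joint torques, N m; "eef_pos": TCP position; "tcp_rot": TCP orientation; "contact_force": force on the tool from outside, world axes, zero at the start; "wrist_torque": the same for the moment, N m; "opening": opening from 0.0 (shut) to 1.0 (fully open).
Only numpy, scipy, OpenCV 4.12 (cv2) and the standard library are available. Lean on these libraries where they do the work, as an engineer would, in place of code of your own. Each camera call takes 0.05 s, during which the arm holds its last target.

## Working session

There is one attempt and no reset: what is moved stays moved. The work goes in short steps, Python scripts to look and compute and a shell command to move; the robot and the scene stay as the last step left them, time stands still between calls to the robot, and variables do not carry over. Pictures are saved under pics/ and viewed, and the job is handed in when it is done.

```bash
mkdir -p pics; ls; python3 - <<'E'
from plant import readout, optics
import cv2
s=readout.get_state(); print(s)
for n in ("top","side","wrist"):
    im=optics.read_camera(n); cv2.imwrite(f"pics/{n}0.png",im[:,:,::-1]); print(n,optics.calibration(n))
E
```

```text
pics
{'time': 0.0, 'qpos': array([-1.40000381e+00,  2.87183773e-01,  1.57819417e+00, -4.16112047e-06,
        1.27860296e+00, -1.50015622e-01]), 'dq': array([-0.00068063,  0.00227328,  0.00039998, -0.00212282, -0.00018417,
       -0.00108122]), 'joint_efforts': array([ 1.09712008e-03, -4.05976617e+01, -2.92625231e+01, -8.77798766e-05,
        5.73535784e-03,  1.31559131e-05]), 'eef_pos': array([ 0.21275291, -0.63989327,  0.22992581]), 'tcp_rot': array([ 0.81096635, -0.58509158, -0.00085449, -0.00083413]), 'contact_force': array([ 0.21255076,  0.56625236, -0.00860314]), 'wrist_torque': array([ 0.01253699,  0.00042339, -0.05972276]), 'opening': 0.997148129401878}
top {'mtx': array([[492.38163425,   0.        , 281.94959866],
       [  0.        , 492.38163425, 217.69457551],
       [  0.        ,   0.        ,   1.        ]]), 'rvec': array([ 2.14886685, -2.12721765,  0.15825292]), 'tvec': array([-0.19807704,  0.50928659,  1.61793144])}
side {'mtx': array([[489.55811144,   0.        , 285.63856617],
       [  0.        , 489.55811144, 210.08103088],
       [  0.        ,   0.        ,   1.        ]]), 'rvec': array([ 0.28396429, -2.61977705,  1.53376111]), 'tvec': array([0.46551261, 0.20476733, 1.39074181])}
wrist {'mtx': array([[293.26914501,   0.        , 277.384389  ],
       [  0.        , 293.26914501, 209.29882925],
       [  0.        ,   0.        ,   1.        ]]), 'tool_from_camera': array([[ 9.99999835e-01, -5.61231885e-04,  1.23490122e-04,
         1.16239595e-03],
       [ 4.92082048e-04,  9.47285691e-01,  3.20389729e-01,
        -8.21005840e-02],
       [-2.96793357e-04, -3.20389615e-01,  9.47285810e-01,
        -1.42822994e-01],
       [ 0.00000000e+00,  0.00000000e+00,  0.00000000e+00,
         1.00000000e+00]])}
```

View pics/top0.png

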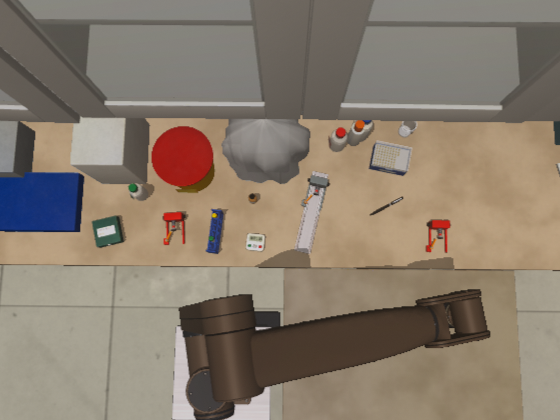

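View pics/side0.png

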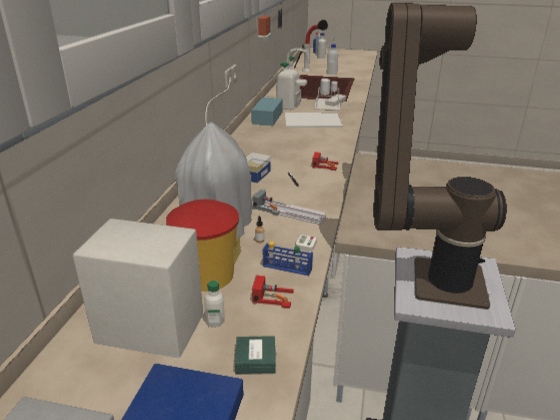

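View pics/wrist0.png

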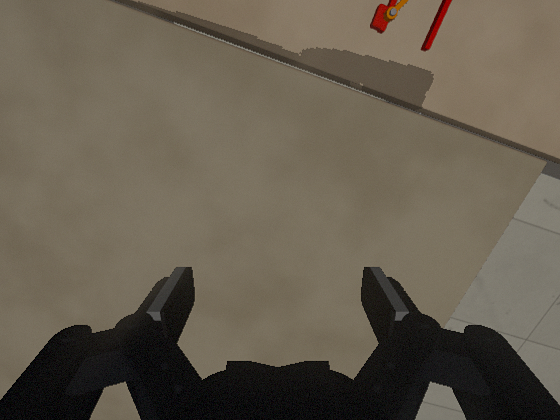

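The top view shows the blue rack around (215,231), the lane from (305,248) to (318,180) with the pawl at (308,200), the timer at (256,242) and the dropper at (253,198). There are red decoys at (174,228) and (438,235).

```bash
cat > h.py <<'E'
from plant import readout, optics
import cv2, numpy as np
from scipy.spatial.transform import Rotation as R
def cam(name, st=None):
    c=optics.calibration(name)
    if name!="wrist":
        M=R.from_rotvec(c["rvec"]).as_matrix(); return c["mtx"],M.T,-M.T@c["tvec"]
    T=c["tool_from_camera"]; Rt=R.from_quat(st["tcp_rot"]).as_matrix()
    return c["mtx"],Rt@T[:3,:3],Rt@T[:3,3]+st["eef_pos"]
def pix2w(cm,u,v,z):
    K,Rc,o=cm; d=Rc@np.array([(u-K[0,2])/K[0,0],(v-K[1,2])/K[1,1],1.]); return o+d*(z-o[2])/d[2]
def w2pix(cm,p):
    K,Rc,o=cm; q=K@(Rc.T@(np.asarray(p)-o)); return q[:2]/q[2]
def snap(name,fn,scale=1):
    st=readout.get_state(); im=optics.read_camera(name)[:,:,::-1].copy(); cv2.imwrite(fn,im); return st,im
def rows(target,yaw=None):
    """tool-frame shift (mm) from current pose to target"""
    st=readout.get_state(); Rt=R.from_quat(st["tcp_rot"]); 
    print("shift mm",Rt.inv().apply(np.asarray(target)-st["eef_pos"])*1000)
    print("R",Rt.as_matrix().round(3).tolist())
E
python3 - <<'E'
from h import *
st=readout.get_state(); im=optics.read_camera("top")
c=cam("top"); print("cam",c[2])
for t,z in (("rack_mid",.036),("tube_green_mid",.05),("tube_yellow_mid",.05),("lane",.01),("pawl",.02),("bumper",.04),("timer",.01),("dropper",.045),("buffer_bottle",.06)):
    r=optics.recognise("top",t)
    for d in r[:3]: 
        u,v=d["xy"][0]*560,d["xy"][1]*420; print(t,round(d["p"],2),int(u),int(v),pix2w(c,u,v,z).round(3))
im=cv2.imread("pics/top0.png")[160:270,160:360]; cv2.imwrite("pics/top0c.png",cv2.resize(im,None,fx=4,fy=4,interpolation=cv2.INTER_CUBIC))
E
```

```text
cam [ 0.25661966 -0.20511148  1.67582371]
rack_mid 0.74 213 227 [0.476 0.039 0.036]
tube_green_mid 0.63 137 189 [0.603 0.295 0.05 ]
lane 0.9 308 220 [ 0.506 -0.285  0.01 ]
bumper 0.59 440 234 [ 0.459 -0.721  0.04 ]
bumper 0.43 253 199 [ 0.573 -0.097  0.04 ]
timer 0.85 255 243 [ 0.427 -0.105  0.01 ]
dropper 0.58 254 200 [ 0.569 -0.1    0.045]
buffer_bottle 0.81 136 189 [0.598 0.297 0.06 ]
```

View pics/top0c.png

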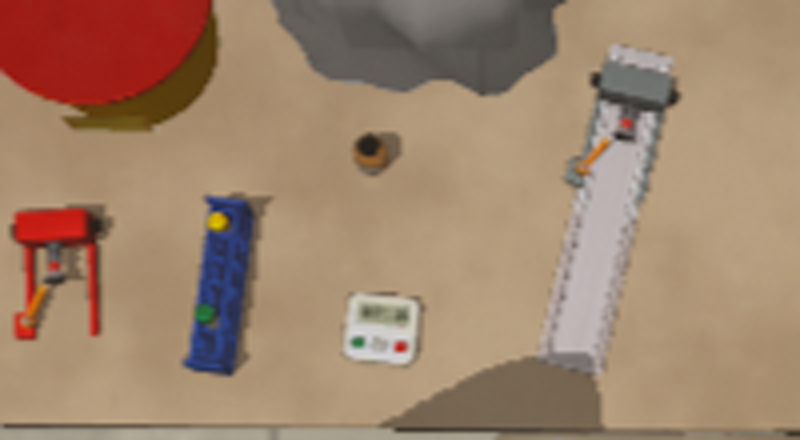

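```bash
python3 - <<'E'
from h import *
c=cam("top")
P=lambda x,y,z:pix2w(c,160+x/4,160+y/4,z)
n,f=P(572,362,.012),P(642,50,.012); print("lane",n,f,np.linalg.norm(f-n)); d=f-n; print(np.degrees(np.arctan2(d[1],d[0])))
l=n+d/np.linalg.norm(d)*(.1425-.065); print("lane_start",l)
a,b=P(210,368,.06),P(230,202,.06); print("rack",a,b,np.linalg.norm(a-b),(a+b)/2); d=b-a; print(np.degrees(np.arctan2(d[1],d[0])))
rows(l+[0,0,.24])
E
```

```text
lane [ 0.40378463 -0.26512929  0.012     ] [ 0.6753334  -0.32471436  0.012     ] 0.27800920117939215
-12.376087318103364
lane_start [ 0.47948367 -0.28173968  0.012     ]
rack [0.39160445 0.03408759 0.06      ] [0.53014858 0.02188591 0.06      ] 0.1390804020461552 [0.46087652 0.02798675 0.06      ]
-5.033092723110036
shift mm [-256.4263166  -366.1434151   -20.65717169]
R [[0.315, -0.949, -0.0], [-0.949, -0.315, -0.0], [0.0, 0.0, -1.0]]
```

```bash
python3 -m crank '-32 -45 0 0 0 0;-32 -45 0 0 0 0;-32 -45 0 0 0 0;-32 -45 0 0 0 0;-32 -45 0 0 0 0' ; python3 -m crank '-32 -45 0 0 0 0;-32 -45 0 0 0 0;-32 -45 0 0 0 0.18;0 0 0 0 0 0.18;0 0 0 0 0 0.175'
python3 - <<'E'
from h import *
st,im=snap("wrist","pics/w1.png"); print(st["eef_pos"],st["tcp_rot"],st["qpos"])
E
```

```text
time: 1.27
eef_pos: [0.3768, -0.4163, 0.2316]
tcp_rot: [0.811, -0.585, 0.0, 0.0]
contact_force: [1.2, -0.1, -0.5]
opening: 1.0
time: 1.9
eef_pos: [0.4737, -0.2841, 0.2316]
tcp_rot: [-0.628, 0.779, -0.0, -0.0]
contact_force: [0.3, 0.2, 0.5]
opening: 0.999
[ 0.4737124  -0.28411787  0.2315586 ] [-6.27528861e-01  7.78593272e-01 -2.12917452e-04 -1.67518627e-06] [-7.23909743e-01  1.59329245e-02  1.87997406e+00 -7.88635793e-05
  1.24526643e+00  1.06095751e+00]
```

View pics/w1.png

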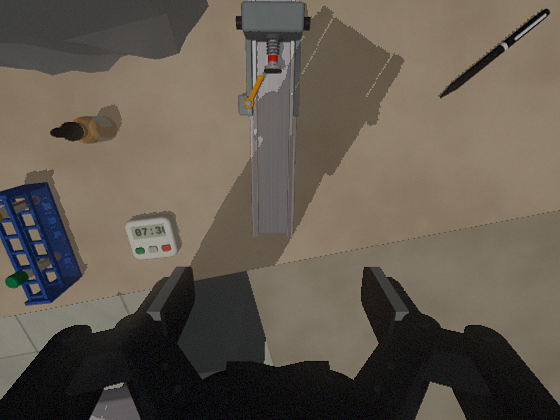

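```bash
python3 - <<'E'
import cv2
im=cv2.imread("pics/w1.png")[0:245,215:335]; cv2.imwrite("pics/w1c.png",cv2.resize(im[120:],None,fx=5,fy=4,interpolation=cv2.INTER_CUBIC)); cv2.imwrite("pics/w1d.png",cv2.resize(im[:125],None,fx=5,fy=4,interpolation=cv2.INTER_CUBIC))
E
```

```text
(no output)
```

View pics/w1c.png

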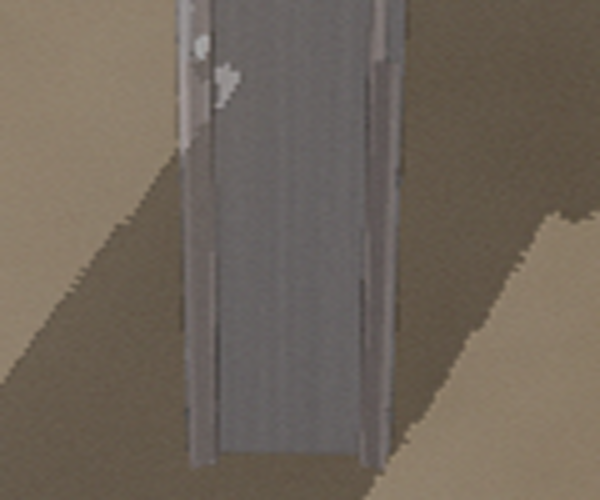

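View pics/w1d.png

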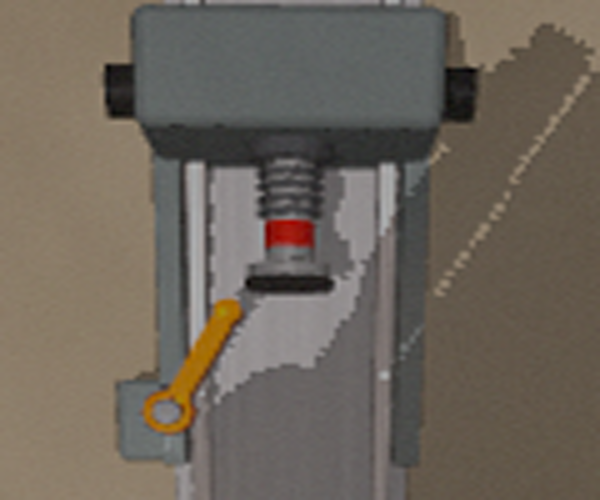

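```bash
python3 - <<'E'
from h import *
st=readout.get_state(); c=cam("wrist",st)
for (u1,u2,v,z) in ((258.6,287,233.25,.004),(257.8,287.8,145,.004),(255.6,290.6,107.5,.004),(253,292.4,236,.021),(250.6,296,130,.021),(250.4,295.8,123,.021)):
    a,b=pix2w(c,u1,v,z),pix2w(c,u2,v,z); print((a+b)/2*1000,np.linalg.norm(a-b)*1000)
# bumper face (273, 71) z .036, pawl tip (261,76), pivot(249,102)
n=pix2w(c,272.8,233.25,.004); f=pix2w(c,273,107.5,.004); d=(f-n)/np.linalg.norm(f-n); print("yaw",np.degrees(np.arctan2(d[1],d[0])))
s=n+d*.0775; print("lane_start",s, "tool -y yaw", np.degrees(np.arctan2(*(-R.from_quat(st['tcp_rot']).as_matrix()[:2,1])[::-1])))
L=np.array([-d[1],d[0],0])
for nm,u,v,z in (("bumper",273,71,.036),("tip",261,76,.03),("piv",248.5,102.5,.03)):
    q=pix2w(c,u,v,z)-s; print(nm,q@d*1000,q@L*1000)
# far end top-cam check
E
```

```text
[ 399.413343  -262.8832573    4.       ] 38.930354077574115
[ 515.32828338 -289.28531951    4.        ] 37.233130596405466
[ 558.12281117 -299.39992212    4.        ] 41.75993604075504
[ 402.71800516 -263.75106352   21.        ] 51.698406356431796
[ 533.72657334 -294.32330683   21.        ] 52.909254076141536
[ 541.41443503 -295.83269076   21.        ] 52.52133235444137
yaw -12.915384804136288
lane_start [ 0.4749528  -0.28020491  0.004     ] tool -y yaw -12.516704527541425
bumper 121.31389903363171 -0.3761827847404108
tip 117.03071639264355 12.592151534155162
piv 90.17624814873588 26.692517840598853
```

The wrist view shows the lane centre line at column ~273. The near end is at row 233, the bumper face at (273,71), and the pawl runs from its pivot at (248,102) to its tip at (261,76). The lane start works out at about (0.475, -0.280) with yaw about -12.8°. Next I'll look at the rack from above.

```bash
python3 - <<'E'
from h import *
rows([.46,.03,.2316])
E
```

```text
shift mm [-3.04068810e+02  8.13416953e+01 -1.55221106e-01]
R [[-0.217, -0.976, 0.0], [-0.976, 0.217, -0.0], [0.0, -0.0, -1.0]]
```

```bash
python3 -m crank '-50 13 0 0 0 0;-60 16 0 0 0 0;-60 16 0 0 0 0;-60 16 0 0 0 0;-60 16 0 0 0 0'; python3 -m crank '-14 4 0 0 0 -0.13;0 0 0 0 0 0;0 0 0 0 0 0'
python3 - <<'E'
from h import *
st,im=snap("wrist","pics/w2.png"); print(st["eef_pos"],st["tcp_rot"],st["qpos"])
E
```

```text
time: 2.58
eef_pos: [0.4581, 0.0163, 0.2318]
tcp_rot: [-0.63, 0.777, -0.001, 0.001]
contact_force: [0.5, 0.7, 0.6]
opening: 0.999
time: 2.95
eef_pos: [0.4576, 0.0284, 0.2315]
tcp_rot: [-0.678, 0.735, -0.0, -0.0]
contact_force: [0.3, -0.6, -0.2]
opening: 1.002
[0.45755852 0.02840367 0.23146768] [-6.77552086e-01  7.35474753e-01 -2.37344401e-04 -2.92473952e-05] [-1.59725136e-01 -2.09929448e-01  2.08802248e+00 -3.56218688e-04
  1.26316275e+00  1.49311694e+00]
```

View pics/w2.png

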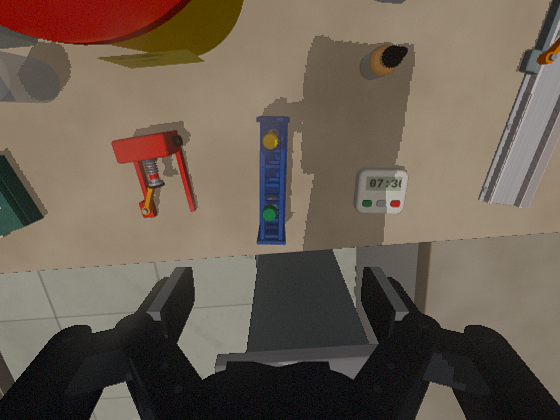

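```bash
python3 - <<'E'
import cv2
im=cv2.imread("pics/w2.png")[110:250,240:310]; cv2.imwrite("pics/w2c.png",cv2.resize(im,None,fx=4,fy=4,interpolation=cv2.INTER_CUBIC))
E
```

```text
(no output)
```

View pics/w2c.png

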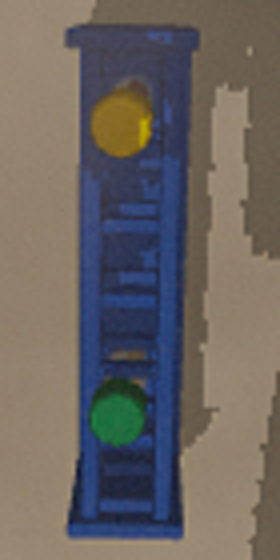

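```bash
python3 - <<'E'
from h import *
st=readout.get_state(); c=cam("wrist",st)
P=lambda x,y,z:pix2w(c,240+x/4-.4,110+y/4-.4,z)
a,b=P(125.5,537,.064),P(132.5,28,.064); d=b-a; m=(a+b)/2
print("cam",c[2],"ends",a,b,np.linalg.norm(d),"mid",m,np.degrees(np.arctan2(d[1],d[0])))
print(np.linalg.norm(P(66,30,.064)-P(199,30,.064)),np.linalg.norm(P(67,530,.064)-P(184,530,.064)))
d/=np.linalg.norm(d)
for n,x,y in (("yel",121,125),("gr",118,413)): 
    q=P(x,y,.081); print(n,q,(q-m)@d,(q-m)@[-d[1],d[0],0])
print("yaw tool",np.degrees(np.arctan2(*(-R.from_quat(st['tcp_rot']).as_matrix()[:2,1])[::-1])))
rows([m[0],m[1],.12])
E
```

```text
cam [0.53977896 0.02020304 0.37424602] ends [0.39363924 0.0396469  0.064     ] [0.53405584 0.02520999 0.064     ] 0.1411568173049487 mid [0.46384754 0.03242844 0.064     ] -5.870233077873927
0.03356258960012187 0.03394413125614901
yel [0.51206494 0.02972781 0.081     ] 0.048240757252169815 0.0022449990709875528
gr [0.43778318 0.03731742 0.081     ] -0.026427702131115706 0.0021975815194190625
yaw tool -4.724551990109835
shift mm [ -4.7897112   -5.86795462 111.41247272]
R [[-0.082, -0.997, 0.0], [-0.997, 0.082, -0.0], [0.0, -0.0, -1.0]]
```

Rack measured: centre (0.464, 0.032), yaw -5.9°. Its length of 141 mm and width of 33.8 mm match the given sizes. Moving down to grasp.

```bash
python3 -m crank '-5 -6 40 0 0 0.02;0 0 45 0 0 0;0 0 35 0 0 0;0 0 0 0 0 0;0 0 0 0 0 0'
python3 - <<'E'
from h import *
rows([.4638,.0324,.035])
st,im=snap("wrist","pics/w3.png"); print(st["eef_pos"],st["tcp_rot"])
E
```

```text
time: 3.62
eef_pos: [0.4649, 0.0328, 0.1127]
tcp_rot: [-0.67, 0.742, -0.001, 0.001]
contact_force: [-0.1, -0.1, 0.5]
opening: 0.997
shift mm [ 0.51636224  1.24122049 77.7459633 ]
R [[-0.102, -0.995, 0.002], [-0.995, 0.102, -0.0], [0.0, -0.002, -1.0]]
[0.46492823 0.03281489 0.11274829] [-6.70222905e-01  7.42159135e-01 -8.15802478e-04  6.41324451e-04]
```

View pics/w3.png

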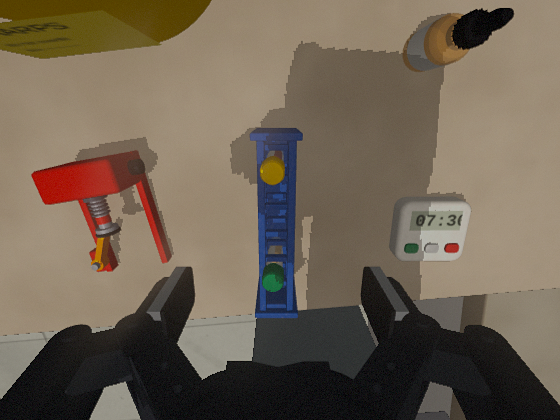

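```bash
python3 - <<'E'
from h import *
st=readout.get_state(); c=cam("wrist",st)
a,b=pix2w(c,276,315,.064),pix2w(c,276.5,130.5,.064); print(a,b,np.linalg.norm(a-b),(a+b)/2)
E
python3 -m crank '0 1 40 0 0 0;0 0 25 0 0 0;0 0 12 0 0 0;0 0 0 0 0 0;0 0 0 0 0 0'
```

```text
[0.39584195 0.03987111 0.064     ] [0.53548947 0.02505636 0.064     ] 0.1404311519595002 [0.46566571 0.03246373 0.064     ]
time: 4.3
eef_pos: [0.4642, 0.0335, 0.0358]
tcp_rot: [-0.671, 0.742, -0.001, 0.001]
contact_force: [0.0, 0.5, 0.1]
opening: 0.998
```

```bash
python3 -m crank '0 0 0 0 0 0;0 0 0 0 0 0;0 0 0 0 0 0;0 0 0 0 0 0;0 0 0 0 0 0' -1 40; python3 -m crank '0 0 0 0 0 0;0 0 0 0 0 0;0 0 0 0 0 0' - 50
python3 - <<'E'
from h import *
st,im=snap("wrist","pics/w4.png"); print(st["eef_pos"],st["tcp_rot"],st["opening"])
E
```

```text
time: 4.92
eef_pos: [0.4629, 0.0338, 0.0346]
tcp_rot: [-0.671, 0.742, 0.0, 0.0]
contact_force: [-1.5, 0.6, 3.2]
opening: 0.295
time: 5.3
eef_pos: [0.4629, 0.0338, 0.0346]
tcp_rot: [-0.671, 0.742, 0.0, 0.0]
contact_force: [-1.8, 0.8, 5.7]
opening: 0.289
[0.46291945 0.03382643 0.03462989] [-6.70730513e-01  7.41701131e-01  2.96458095e-05  9.75996259e-05] 0.28906013086696897
```

View pics/w4.png

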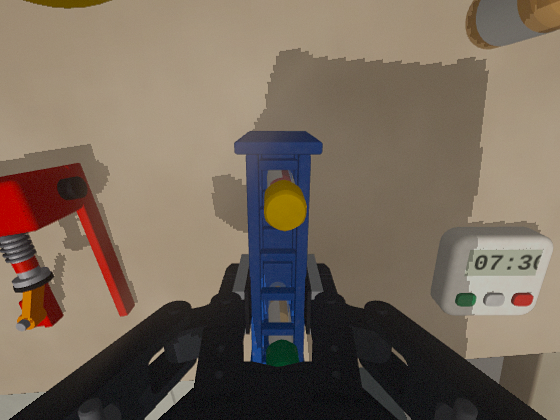

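```bash
python3 - <<'E'
from h import *
st=readout.get_state(); c=cam("wrist",st)
p=pix2w(c,278,132,.064); q=R.from_quat(st["tcp_rot"]).inv().apply(p-st["eef_pos"]); print(p,q*1000)
for u in (235,322): print(pix2w(c,u,145,.064))
E
python3 -m crank '0 0 -5 0 0 0;0 0 -15 0 0 0;0 0 -25 0 0 0;0 0 -25 0 0 0;0 0 -25 0 0 0'; python3 -m crank '0 0 -20 0 0 0;0 0 0 0 0 0;0 0 0 0 0 0'
python3 - <<'E'
from h import *
st,im=snap("wrist","pics/w5.png"); print(st["eef_pos"],st["tcp_rot"],st["opening"])
rows([.475,-.280,st["eef_pos"][2]])
E
```

```text
[0.53725856 0.02484671 0.064     ] [  1.47271282 -74.8454794  -29.34221003]
[0.53413845 0.04159424 0.064     ]
[0.53080562 0.00867902 0.064     ]
time: 5.98
eef_pos: [0.4626, 0.0337, 0.1306]
tcp_rot: [-0.671, 0.742, -0.0, 0.0]
contact_force: [0.1, -0.1, -1.0]
opening: 0.289
time: 6.35
eef_pos: [0.4621, 0.0338, 0.1486]
tcp_rot: [-0.671, 0.742, 0.0, -0.0]
contact_force: [-0.5, 0.4, -2.9]
opening: 0.292
[0.46213008 0.03380073 0.14862532] [-6.70752574e-01  7.41680958e-01  4.25532768e-04 -4.00351465e-04] 0.291823813480658
shift mm [310.93041911 -44.48719521  -0.51901574]
R [[-0.1, -0.995, -0.002], [-0.995, 0.1, 0.0], [-0.0, 0.002, -1.0]]
```

View pics/w5.png

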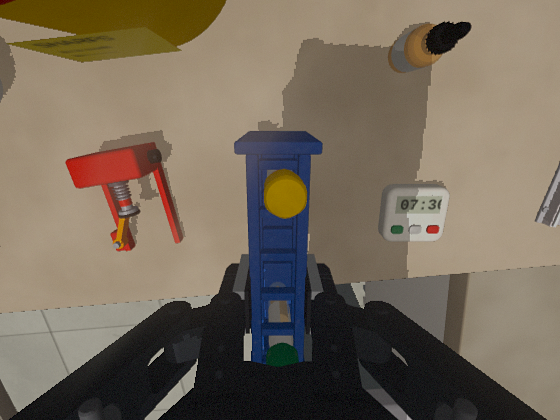

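The rack is lifted and level: the far plate is at (278,132), unchanged in the hand. Carrying it to the lane.

```bash
python3 -m crank '25 -3 0 0 0 0;45 -6 0 0 0 0;50 -7 0 0 0 0;50 -7 0 0 0 0;50 -7 0 0 0 0'; python3 -m crank '45 -6 0 0 0 0;30 -4 0 0 0 0;15 -2 0 0 0 0.06;0 0 0 0 0 0.063;0 0 0 0 0 0'
python3 - <<'E'
from h import *
rows([.472,-.279,.149])
st,im=snap("wrist","pics/w6.png"); print(st["eef_pos"],st["tcp_rot"],st["opening"])
print(np.degrees(np.arctan2(*(-R.from_quat(st['tcp_rot']).as_matrix()[:2,1])[::-1])))
E
```

```text
time: 7.02
eef_pos: [0.4698, -0.1894, 0.1479]
tcp_rot: [-0.671, 0.742, 0.001, -0.0]
contact_force: [0.6, 0.3, -1.9]
opening: 0.293
time: 7.65
eef_pos: [0.4728, -0.2786, 0.1478]
tcp_rot: [-0.624, 0.781, 0.001, -0.0]
contact_force: [-0.6, -0.9, -2.2]
opening: 0.292
shift mm [ 0.54091455  0.69556471 -1.24079523]
R [[-0.221, -0.975, -0.002], [-0.975, 0.221, 0.002], [-0.001, 0.003, -1.0]]
[ 0.47279534 -0.27862404  0.1477582 ] [-6.23985932e-01  7.81434245e-01  1.41984121e-03 -2.47887880e-04] 0.29221390462600133
-12.78421224597799
```

View pics/w6.png

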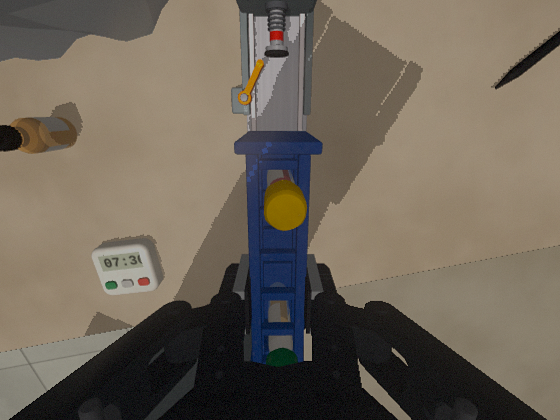

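```bash
python3 - <<'E'
import cv2
im=cv2.imread("pics/w6.png")[30:160,220:340]; cv2.imwrite("pics/w6c.png",cv2.resize(im,None,fx=6,fy=4,interpolation=cv2.INTER_CUBIC))
E
```

```text
(no output)
```

View pics/w6c.png

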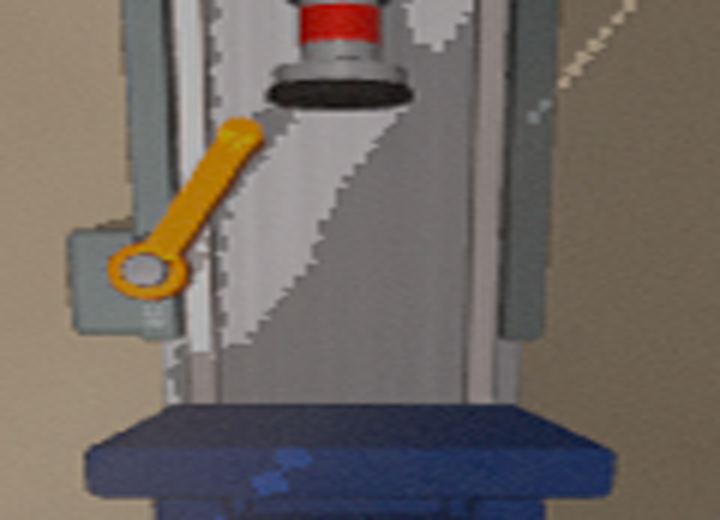

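```bash
python3 - <<'E'
from h import *
st=readout.get_state(); c=cam("wrist",st); Rt=R.from_quat(st["tcp_rot"]); tz=st["eef_pos"][2]
zu=tz-.0346  # underside
def T(n,x,y,z):
    p=pix2w(c,220+x/6-.4,30+y/4-.4,z); print(n,p.round(4),(Rt.inv().apply(p-st["eef_pos"])*1000).round(1))
T("plate L",86,450,zu+.064);T("plate R",614,450,zu+.064)
T("plate bot",345.5,405,zu+0.0)
T("front top",350,405+0,zu+.064)
T("fl L",216,390,.004);T("fl R",468,390,.004)
T("fl L",216,60,.004);T("fl R",473,60,.004)
T("bump",340,93,.036)
T("piv",147,268,.03)
E
```

```text
plate L [ 0.5459 -0.2794  0.1774] [-15.2 -71.3 -29.5]
plate R [ 0.5385 -0.3119  0.1774] [ 18.1 -71.3 -29.6]
plate bot [ 0.5421 -0.2952  0.1134] [  1.1 -71.3  34.4]
front top [ 0.5462 -0.2965  0.1774] [  1.4 -75.4 -29.6]
fl L [ 0.5429 -0.2744  0.004 ] [-19.3 -67.6 143.9]
fl R [ 0.5341 -0.313   0.004 ] [ 20.3 -67.6 143.8]
fl L [ 0.6098 -0.2912  0.004 ] [ -17.6 -136.6  143.7]
fl R [ 0.6016 -0.3274  0.004 ] [  19.5 -136.6  143.7]
bump [ 0.5945 -0.3062  0.036 ] [   0.4 -124.9  111.7]
piv [ 0.5697 -0.2732  0.03  ] [-26.4 -93.4 117.8]
```

Rack and lane centre lines agree within about 0.6 mm (plate centre at column ~278, lane ~277), and the leading end is about 20 mm short of the pawl pivot. Lowering.

```bash
python3 -m crank '-0.5 0 25 0 0 0;0 0 30 0 0 0;0 0 20 0 0 0;0 0 8 0 0 0;0 0 0 0 0 0'; python3 -m crank '0 0 8 0 0 0;0 0 5 0 0 0;0 0 3 0 0 0;0 0 0 0 0 0'
python3 - <<'E'
from h import *
st,im=snap("wrist","pics/w7.png"); print(st["eef_pos"],st["tcp_rot"],st["opening"],st["contact_force"])
E
```

```text
time: 8.32
eef_pos: [0.4734, -0.278, 0.0659]
tcp_rot: [-0.624, 0.781, 0.001, -0.0]
contact_force: [0.7, 0.7, -2.0]
opening: 0.291
time: 8.82
eef_pos: [0.4735, -0.2783, 0.0501]
tcp_rot: [-0.624, 0.781, 0.0, -0.0]
contact_force: [0.2, 0.2, -1.7]
opening: 0.293
[ 0.47350181 -0.27832246  0.05011491] [-6.23934197e-01  7.81476851e-01  2.17365843e-04 -4.55664197e-05] 0.2931299660606402 [ 0.21023349  0.19542559 -1.65275211]
```

View pics/w7.png

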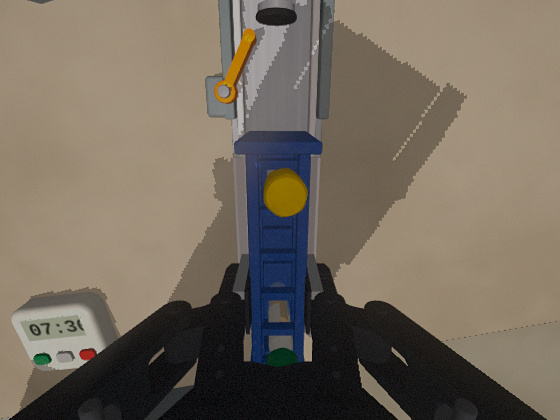

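Lane walls sit evenly either side of the rack, about columns 236 to 320 around centre 278. Continuing down to contact.

```bash
python3 -m crank '0 0 5 0 0 0;0 0 3 0 0 0;0 0 1 0 0 0;0 0 0 0 0 0'; python3 -m crank '0 0 1 0 0 0;0 0 1 0 0 0;0 0 0 0 0 0'; python3 -m crank '0 0 0.5 0 0 0;0 0 0.5 0 0 0;0 0 0 0 0 0'
```

```text
time: 9.38
eef_pos: [0.4736, -0.2784, 0.0412]
tcp_rot: [-0.624, 0.782, 0.0, -0.0]
contact_force: [-0.3, -0.0, -2.0]
opening: 0.295
time: 9.75
eef_pos: [0.4736, -0.2784, 0.0392]
tcp_rot: [-0.624, 0.782, 0.0, -0.0]
contact_force: [-0.5, 0.4, -1.8]
opening: 0.292
time: 10.12
eef_pos: [0.4737, -0.2784, 0.0387]
tcp_rot: [-0.624, 0.781, 0.0, -0.0]
contact_force: [-0.8, 1.2, 2.3]
opening: 0.29
```

```bash
python3 -m crank '0 0 0 0 0 0;0 0 0 0 0 0;0 0 0 0 0 0' 0.0; 
python3 - <<'E'
from h import *
st,im=snap("wrist","pics/w8.png"); snap("side","pics/s8.png"); print(st["eef_pos"],st["tcp_rot"],st["opening"],st["contact_force"])
im=cv2.imread("pics/s8.png")[150:300,200:350]; cv2.imwrite("pics/s8c.png",cv2.resize(im,None,fx=4,fy=4,interpolation=cv2.INTER_CUBIC))
E
```

```text
time: 10.5
eef_pos: [0.4737, -0.2786, 0.0384]
tcp_rot: [-0.624, 0.782, -0.0, 0.0]
contact_force: [0.5, 0.1, -0.4]
opening: 0.5
[ 0.47372032 -0.27855201  0.03840006] [-6.23885280e-01  7.81515912e-01 -1.91768292e-04  2.37964661e-05] 0.4995911281658153 [ 0.46343601  0.11171919 -0.37089014]
```

View pics/w8.png

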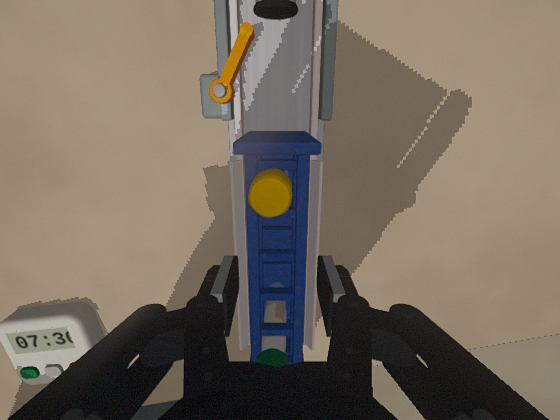

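View pics/s8c.png

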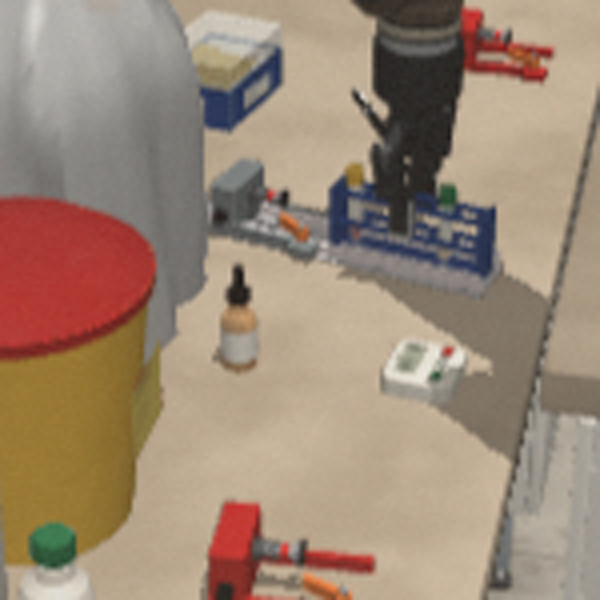

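The rack stands flat in the lane with both tubes upright: in the wrist view the yellow cap is at (270,193) and the pawl at (233,65), clear of the plate at row 135. I'll regrip and slide.

```bash
python3 -m crank '0 0 0 0 0 0;0 0 0 0 0 0;0 0 0 0 0 0;0 0 0 0 0 0' -1 45; python3 -m crank '0 -2 0 0 0 0;0 -4 0 0 0 0;0 -4 0 0 0 0;0 -2 0 0 0 0;0 0 0 0 0 0'
```

```text
time: 11.1
eef_pos: [0.4737, -0.2784, 0.0385]
tcp_rot: [-0.624, 0.782, -0.0, 0.0]
contact_force: [-0.8, -0.1, 1.4]
opening: 0.295
time: 11.72
eef_pos: [0.4858, -0.2813, 0.0384]
tcp_rot: [-0.624, 0.781, -0.0, 0.0]
contact_force: [-1.2, 0.9, 3.1]
opening: 0.295
```

```bash
python3 -m crank '0 -3 0 0 0 0;0 -3 0 0 0 0;0 -3 0 0 0 0;0 -3 0 0 0 0;0 0 0 0 0 0'; python3 -m crank '0 -2 0 0 0 0;0 -2 0 0 0 0;0 -2 0 0 0 0;0 -2 0 0 0 0;0 0 0 0 0 0';  python3 -m crank '0 -2 0 0 0 0;0 -2 0 0 0 0;0 -2 0 0 0 0;0 -2 0 0 0 0;0 0 0 0 0 0'
python3 - <<'E'
from h import *
st,im=snap("wrist","pics/w9.png"); print(st["eef_pos"],st["tcp_rot"],st["opening"],st["contact_force"])
E
```

```text
time: 12.35
eef_pos: [0.4977, -0.2839, 0.0384]
tcp_rot: [-0.624, 0.782, -0.001, 0.0]
contact_force: [-2.0, 0.9, 3.8]
opening: 0.291
time: 12.98
eef_pos: [0.505, -0.2856, 0.0384]
tcp_rot: [-0.624, 0.782, -0.0, 0.0]
contact_force: [-3.1, 1.5, 4.1]
opening: 0.286
time: 13.6
eef_pos: [0.512, -0.2873, 0.0384]
tcp_rot: [-0.624, 0.781, 0.001, -0.001]
contact_force: [-4.6, 1.1, 6.2]
opening: 0.294
[ 0.51198931 -0.28734476  0.03838709] [-6.23954850e-01  7.81459901e-01  6.46240043e-04 -5.92701655e-04] 0.2941376369138656 [-4.5972469   1.13617787  6.2324378 ]
```

View pics/w9.png

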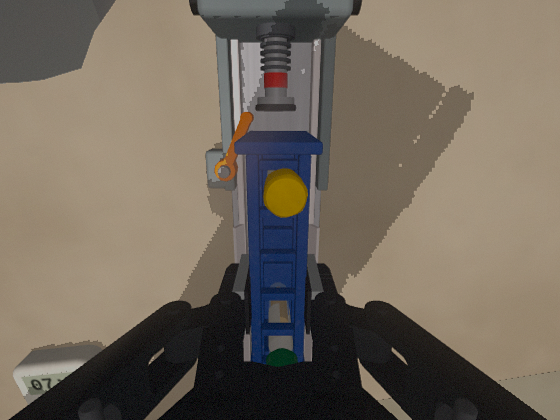

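The plate (row 135) is sliding past the pawl arm (tip at (248,116)), and the bumper face is still ahead at row 107. Continuing in smaller steps.

```bash
python3 -m crank '0 -2 0 0 0 0;0 -2 0 0 0 0;0 -1 0 0 0 0;0 0 0 0 0 0'; python3 -m crank '0 -1.5 0 0 0 0;0 -1.5 0 0 0 0;0 -1 0 0 0 0;0 0 0 0 0 0'
python3 - <<'E'
from h import *
st,im=snap("wrist","pics/w10.png"); print(st["eef_pos"],st["tcp_rot"],st["opening"],st["contact_force"])
E
```

```text
time: 14.15
eef_pos: [0.5167, -0.2886, 0.0384]
tcp_rot: [-0.624, 0.781, 0.001, -0.001]
contact_force: [-5.7, 0.1, 6.0]
opening: 0.289
time: 14.65
eef_pos: [0.5207, -0.2895, 0.0384]
tcp_rot: [-0.624, 0.782, 0.001, -0.001]
contact_force: [-5.4, 0.3, 5.3]
opening: 0.293
[ 0.52069663 -0.28950196  0.03835767] [-6.23865946e-01  7.81530915e-01  5.15857161e-04 -6.66296667e-04] 0.2929563480650341 [-5.36808919  0.28154253  5.34958749]
```

View pics/w10.png

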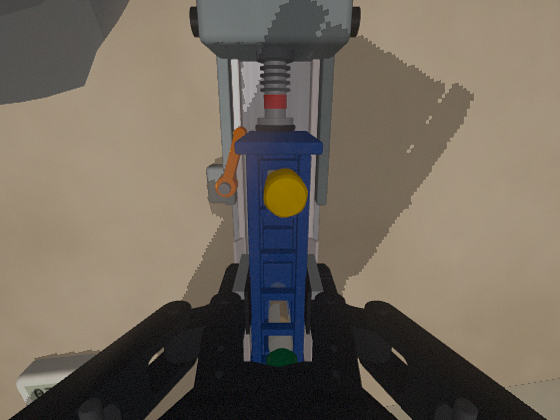

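The plate is about at the bumper face (row 128) and the pawl is pushed aside, tip at (239,131). Now 1 mm steps while watching the force.

```bash
for i in 1 ; do python3 -m crank '0 -1 0 0 0 0;0 0 0 0 0 0'|grep -E 'pos|force'; done;  python3 -m crank '0 -1 0 0 0 0;0 0 0 0 0 0'|grep -E 'pos|force';  python3 -m crank '0 -1 0 0 0 0;0 0 0 0 0 0'|grep -E 'pos|force'; python3 -m crank '0 -1 0 0 0 0;0 0 0 0 0 0'|grep -E 'pos|force'
python3 - <<'E'
from h import *
st,im=snap("wrist","pics/w11.png"); print(st["eef_pos"],st["tcp_rot"],st["opening"],st["contact_force"])
E
```

```text
eef_pos: [0.5218, -0.2899, 0.0384]
contact_force: [-4.3, 0.4, 6.1]
eef_pos: [0.5226, -0.29, 0.0384]
contact_force: [-5.0, -0.5, 5.3]
eef_pos: [0.5227, -0.29, 0.0384]
contact_force: [-8.6, 0.3, 6.7]
eef_pos: [0.5233, -0.2902, 0.0384]
contact_force: [-9.8, 1.4, 8.0]
[ 0.52332186 -0.29022132  0.03836919] [-0.62407439  0.78136046  0.00200584 -0.00171902] 0.2935376463178105 [-9.80560339  1.44744864  8.03779508]
```

View pics/w11.png

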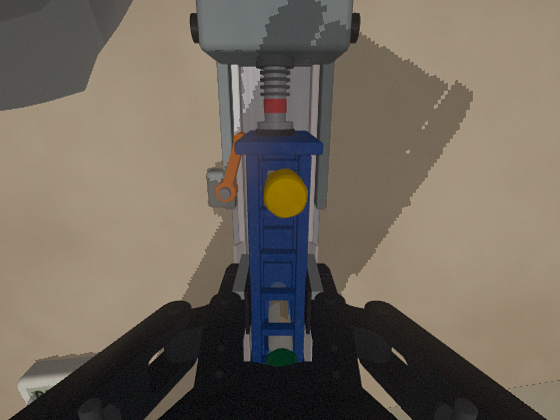

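Bumper contact felt, with force rising from 5 to 10 N. Pawl tip at (238,137) is not through yet.

```bash
python3 -m crank '0 -1 0 0 0 0;0 0 0 0 0 0'|grep -E 'pos|force';  python3 -m crank '0 -1 0 0 0 0;0 0 0 0 0 0'|grep -E 'pos|force';  python3 -m crank '0 -1 0 0 0 0;0 0 0 0 0 0'|grep -E 'pos|force'
python3 - <<'E'
from h import *
st,im=snap("wrist","pics/w12.png"); print(st["eef_pos"],st["tcp_rot"],st["opening"],st["contact_force"])
im=im[60:220,190:340]; cv2.imwrite("pics/w12c.png",cv2.resize(im,None,fx=3,fy=3,interpolation=cv2.INTER_CUBIC))
E
```

```text
eef_pos: [0.524, -0.2904, 0.0384]
contact_force: [-11.3, 0.4, 9.3]
eef_pos: [0.5246, -0.2905, 0.0383]
contact_force: [-11.6, 1.3, 10.4]
eef_pos: [0.5252, -0.2907, 0.0383]
contact_force: [-13.3, 0.6, 10.7]
[ 0.52522692 -0.29066189  0.03834021] [-0.62421578  0.78124111  0.00327155 -0.00250708] 0.29433949505545476 [-13.30085425   0.61364837  10.7345853 ]
```

View pics/w12c.png

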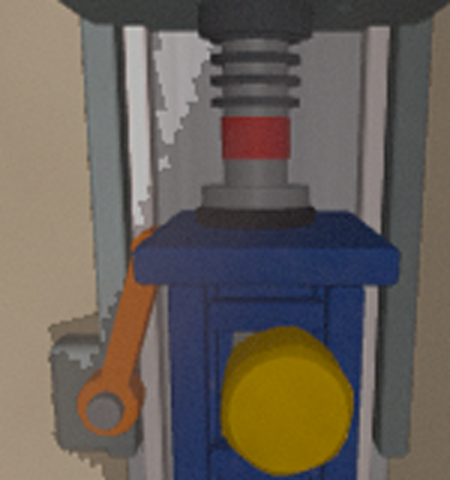

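```bash
python3 -m crank '0 -1 -0.3 0 0 0;0 0 0 0 0 0'|grep -E 'pos|force';  python3 -m crank '0 -1 0 0 0 0;0 0 0 0 0 0'|grep -E 'pos|force'
python3 - <<'E'
from h import *
st,im=snap("wrist","pics/w13.png"); print(st["eef_pos"],st["tcp_rot"],st["opening"],st["contact_force"])
im=im[60:220,190:340]; cv2.imwrite("pics/w13c.png",cv2.resize(im,None,fx=3,fy=3,interpolation=cv2.INTER_CUBIC))
E
```

```text
eef_pos: [0.526, -0.2908, 0.0384]
contact_force: [-12.4, 0.2, 9.6]
eef_pos: [0.5268, -0.291, 0.0383]
contact_force: [-14.0, 0.9, 10.6]
[ 0.52684461 -0.29095478  0.03833832] [-0.62417203  0.78127379  0.00365715 -0.00267583] 0.2933287366808688 [-14.02629023   0.93154565  10.5684809 ]
```

View pics/w13c.png

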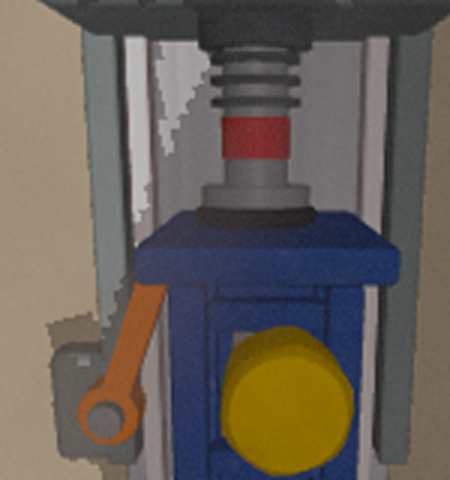

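The pawl tip is now hidden under the plate edge at about (150,285) in the crop, almost through. Continuing.

```bash
python3 -m crank '0 -1 0 0 0 0;0 0 0 0 0 0'|grep -E 'pos|force'
python3 - <<'E'
from h import *
st,im=snap("wrist","pics/w14.png"); print(st["eef_pos"],st["tcp_rot"],st["opening"],st["contact_force"])
im=im[60:220,190:340]; cv2.imwrite("pics/w14c.png",cv2.resize(im,None,fx=3,fy=3,interpolation=cv2.INTER_CUBIC))
E
```

```text
eef_pos: [0.5273, -0.2911, 0.0383]
contact_force: [-14.9, 1.4, 11.8]
[ 0.52730865 -0.29107778  0.03834036] [-0.62423854  0.78121595  0.00429503 -0.00307089] 0.2950884059883714 [-14.87207315   1.42355963  11.81044179]
```

View pics/w14c.png

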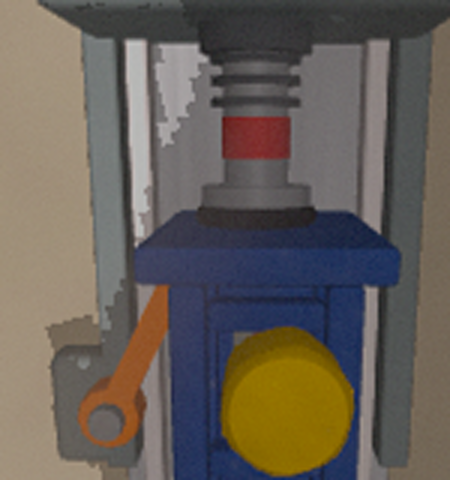

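The pawl is swinging in: its arm angle went from 11° to about 20°, against about 23° at rest. One more small step.

```bash
python3 -m crank '0 -1 0 0 0 0;0 0 0 0 0 0'|grep -E 'pos|force'
python3 - <<'E'
from h import *
st,im=snap("wrist","pics/w15.png"); print(st["eef_pos"],st["tcp_rot"],st["opening"],st["contact_force"])
im=im[60:220,190:340]; cv2.imwrite("pics/w15c.png",cv2.resize(im,None,fx=3,fy=3,interpolation=cv2.INTER_CUBIC))
E
```

```text
eef_pos: [0.5279, -0.2912, 0.0383]
contact_force: [-16.4, 1.4, 12.3]
[ 0.52791093 -0.29116392  0.03832269] [-0.62429051  0.78117045  0.00479023 -0.00333824] 0.2911453191240049 [-16.38588534   1.42888062  12.32308528]
```

View pics/w15c.png

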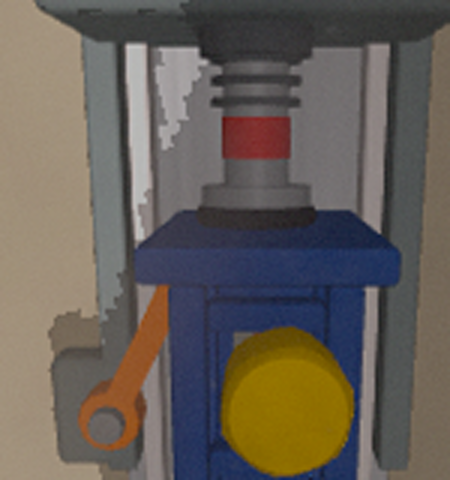

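The pawl has snapped in behind the plate (left edge of the arm now about 27°, versus 14° deflected). It clicked at about 5 mm of bumper travel. Easing off the push.

```bash
python3 -m crank '0 1 0 0 0 0;0 1 0 0 0 0;0 0 0 0 0 0'|grep -E 'pos|force'; python3 -m crank '0 1 0 0 0 0;0 0 0 0 0 0'|grep -E 'pos|force'; python3 -m crank '0 1 0 0 0 0;0 0 0 0 0 0'|grep -E 'pos|force'
python3 - <<'E'
from h import *
st,im=snap("wrist","pics/w16.png"); print(st["eef_pos"],st["tcp_rot"],st["opening"],st["contact_force"])
im=im[60:220,190:340]; cv2.imwrite("pics/w16c.png",cv2.resize(im,None,fx=3,fy=3,interpolation=cv2.INTER_CUBIC))
E
```

```text
eef_pos: [0.528, -0.2912, 0.0383]
contact_force: [-8.8, -0.2, 8.0]
eef_pos: [0.528, -0.2913, 0.0384]
contact_force: [-6.6, -0.5, 6.2]
eef_pos: [0.5273, -0.2912, 0.0384]
contact_force: [-5.4, -0.7, 4.4]
[ 0.52731946 -0.29117999  0.03839083] [-6.23961505e-01  7.81454490e-01  4.30076629e-04 -8.57315393e-04] 0.29428641754509627 [-5.40875186 -0.7261089   4.4133491 ]
```

View pics/w16c.png

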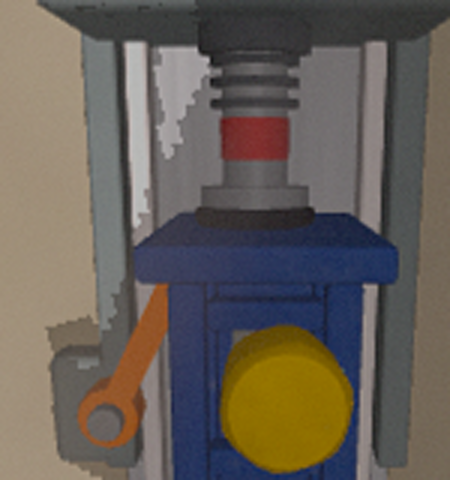

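```bash
python3 -m crank '0 0.7 0 0 0 0;0 0 0 0 0 0'|grep -E 'pos|force'; python3 -m crank '0 0.7 0 0 0 0;0 0 0 0 0 0'|grep -E 'pos|force'; python3 -m crank '0 0 0 0 0 0;0 0 0 0 0 0;0 0 0 0 0 0' -0.2
python3 - <<'E'
from h import *
st,im=snap("wrist","pics/w17.png"); print(st["eef_pos"],st["tcp_rot"],st["opening"],st["contact_force"])
im=im[60:360,190:370]; cv2.imwrite("pics/w17c.png",cv2.resize(im,None,fx=2,fy=2,interpolation=cv2.INTER_CUBIC))
E
```

```text
eef_pos: [0.5269, -0.2911, 0.0384]
contact_force: [-5.1, -1.7, 3.9]
eef_pos: [0.5264, -0.2909, 0.0384]
contact_force: [-5.2, -1.3, 2.5]
time: 19.5
eef_pos: [0.5272, -0.2902, 0.0384]
tcp_rot: [-0.624, 0.781, -0.0, 0.0]
contact_force: [0.4, 0.2, -0.1]
opening: 0.4
[ 0.52719775 -0.29021278  0.0384268 ] [-6.23985712e-01  7.81435685e-01 -1.12797238e-04  2.97137466e-04] 0.3999531384945678 [ 0.44141189  0.23541718 -0.10016715]
```

View pics/w17c.png

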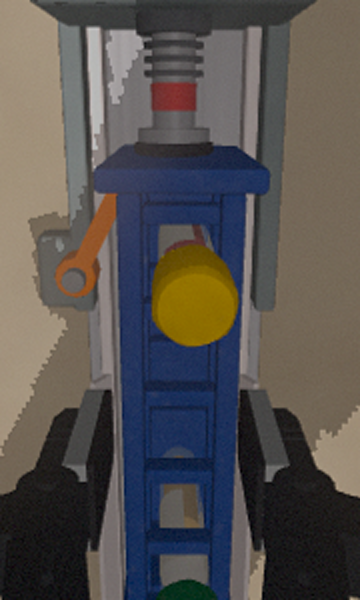

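Released: force is about 0, the rack stays put, and the pawl is behind the plate at (105,205). Opening wider and retreating straight up.

```bash
python3 -m crank '0 0 0 0 0 0;0 0 0 0 0 0;0 0 -10 0 0 0;0 0 -25 0 0 0;0 0 -40 0 0 0' 0.4; python3 -m crank '0 0 -50 0 0 0;0 0 -50 0 0 0;0 0 -30 0 0 0;0 0 0 0 0 0;0 0 0 0 0 0'
python3 - <<'E'
from h import *
st,im=snap("wrist","pics/w18.png"); print(st["eef_pos"],st["contact_force"])
snap("side","pics/s18.png"); snap("top","pics/t18.png")
a=cv2.resize(im[60:330,180:360],None,fx=2.2,fy=2.2,interpolation=cv2.INTER_CUBIC)
b=cv2.resize(cv2.imread("pics/s18.png")[160:280,220:350],None,fx=3,fy=3,interpolation=cv2.INTER_CUBIC)
H=np.zeros((594,800,3),np.uint8); H[:a.shape[0],:a.shape[1]]=a; H[:b.shape[0],a.shape[1]:a.shape[1]+b.shape[1]]=b; cv2.imwrite("pics/fin.png",H); print(a.shape,b.shape)
E
```

```text
time: 20.18
eef_pos: [0.526, -0.2899, 0.1135]
tcp_rot: [-0.624, 0.782, 0.001, -0.0]
contact_force: [-0.5, -0.7, 0.6]
opening: 0.701
time: 20.8
eef_pos: [0.5263, -0.2901, 0.2425]
tcp_rot: [-0.624, 0.782, 0.001, -0.0]
contact_force: [-0.3, 0.3, -0.5]
opening: 0.701
[ 0.52628024 -0.29011119  0.2425296 ] [-0.27509384  0.29239235 -0.49369224]
(594, 396, 3) (360, 390, 3)
```

View pics/fin.png

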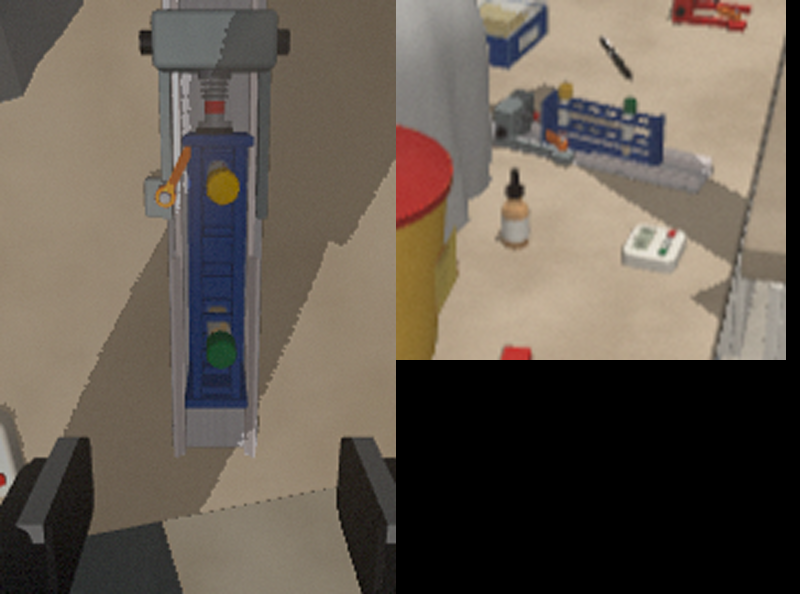

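View pics/w18.png

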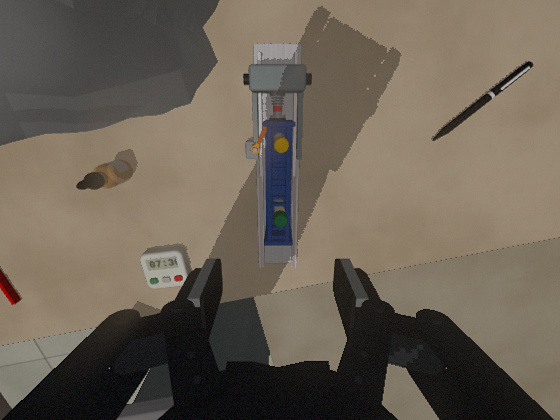

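```bash
python3 - <<'E'
from h import *
st=readout.get_state(); c=cam("wrist",st)
P=lambda x,y,z:pix2w(c,180+x/2.2,60+y/2.2,z)
d=np.array([np.cos(np.radians(-12.8)),np.sin(np.radians(-12.8)),0]); s=np.array([.475,-.2802,.004])
f,b=P(217,134,.068),P(217,407,.068); print(np.linalg.norm(f-b),(f-s)@d,(b-s)@d,((f+b)/2-s)@d)
e=P(215,446,.004); print("lane end",(e-s)@d)
E
python3 -c "
from plant import ctrl; print(ctrl.sign_off())"
```

```text
0.14119343746657595 0.12354874931318684 -0.017644639335790892 0.052952054988698025
lane end -0.0771489428162044
the job is handed in; nothing more can be done
None
```

The rack is latched in the loading lane with both tubes in place, and I handed the job in at about 21 s of the 67 s allowed. `sign_off` reports no verdict, so the result rests on the checks below.

**What I did:** I gripped the rack across its rails and set it down flat in the open front of the lane. I let go, regripped, then slid it forward, using 1 mm steps once it was near the bumper. I felt the bumper at about 5 N. The camera showed the pawl swing in behind the leading end plate after roughly 5 mm of bumper travel, at about 15 N. I made one more 1 mm step to be sure, which peaked at about 16 N. Then I eased off, opened the gripper and moved straight up.

**Last checks:**
- **Latch:** with the gripper clear, the rack stayed put and the pawl stood behind the end plate. The bumper was still pressed against the rack.
- **Position:** the rack centre measured about 53 mm past `lane_start`, within the 48–88 mm range.
- **Tubes and other items:** both tubes were upright. The timer and dropper looked undisturbed; I did not recheck the white reagent bottle, which was far from the arm's path.
- **Force on the tool:** about zero.

**Uncertain points:**
- The last measurement put the rack front only about 2 mm past my estimate of the free bumper face. The latched figure should be about 4 mm, and the gap is about the size of the 2 mm calibration error.
- I saw the pawl only in images and could not read its angle directly.

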